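# Unclip the rolling pin and park it on the slab board

### The arm

A 6-joint arm with a two-finger parallel gripper is mounted at the origin on a cart in front of the work surface, level with it; the furniture and walls round the work are solid. World frame = base frame: x ahead of the robot, y to its left, z up, the work surface at z = 0. Lengths are in m, angles in rad, forces in N, time in s.
With the tool pointing down it reaches from about 0.25 to 0.775 m from the base axis. Payload 4 kg.
Tool frame: the origin (TCP) lies at the centre of the arm's flange, where the gripper is bolted on; the fingertips stand 199 mm ahead of it and the grasp point (between the pads) lies 180 mm ahead of it (robot.tcp_to_tips is the z of the fingertips in the tool frame, in m); z points along the fingers, y is the line along which they close (so a half turn about z gives the same grasp; the last joint's range is limited). The gripper opens to 94 mm and grips with 3 to 60 N. Pads are 16 mm wide; open, the fingers measure 119 mm over their backs; the gripper's body (75 mm by 177 mm) begins 78 mm behind the grasp point.
Start: joints at [1.187, 0.087, 1.371, -0, 1.684, -0.103], TCP at [0.152, 0.528, 0.405] pointing down, gripper open.
Joint ranges: [-3.1, 3.1], [-0.76, 2.03], [0.27, 2.55], [-1.08, 4.22], [0.17, 2.65], [-2.57, 2.57]. Speed limits (rad/s): [2.79, 2.79, 3.14, 3.14, 3.14, 3.14].

### API

Orientations are given as [roll, pitch, yaw] about the fixed x, y, z axes, in that order (R = Rz(yaw) Ry(pitch) Rx(roll)).
In Python, from bench import robot gives the robot as it stands.
- The arm moves only by the tool play_rows, never from a script. Its arguments are lists of equal length, an entry for each row: "translation": the shift along the tool's x, y, z scaled (see below), a list of three; "twist": the turn, a rotation vector about the tool's x, y, z scaled (see below), a list of three; "gripper": the opening, from -1 (shut) to 1 (fully open). A call has 1 to 8 rows; each row shifts and turns the commanded pose from where the row before left it, along the tool's axes as they then stand; what a row does not reach is not made up. The controller multiplies each number of a shift by 0.04 m and each number of a turn by 0.1 rad. A row lasts 1/10 s, in which the tool goes at most 50 mm and 8.59 degrees, less where a joint would pass 70% of its speed; a pose out of reach is approached as far as the arm can. A call with a number of a shift or a turn outside -1 to 1 is refused whole. A call with a gripper value outside its range is refused whole. The fingers move at their own pace and stop on an object; the grip force is fixed at half the most. Time passes only in rows, so rows that do not move let the fingers close. It gives the time, the measured TCP pose, the force, the opening and the grip force at its end, in the units of the state.
- robot.get_obs(): the state, without advancing time (a new reading comes with each control period).
- robot.snapshot(name): name is "scene" or "top"; returns the picture (400x640x3 uint8, red, green, blue); there is no depth.
- robot.camera_model(name): a dict with "camera_matrix" (3x3 intrinsics, pixels), "k1" (the pictures are not rectified: a ray, as slopes to the right and down, at radius r is drawn at 1 + k1 r^2 times it, then the intrinsics apply), "rvec" (rotation vector, rad) and "tvec" (3), from world to camera coordinates, as OpenCV has them. Camera axes: x right, y down, z forward; pixel columns grow to the right and rows downward; lengths in m; the calibration is good to about 2 mm. A picture is of the moment at which its call begins. camera_model takes no time and is no camera call.
- robot.close_job(): hands the job in; it is judged then, once.
Trained networks look in the newest picture that a camera, given by its name, has taken for a name from the list of things; names that differ only in an ending like _2 or _b are one class to them, and where a whole thing is asked for, a point or a joint stands for the part that bears it (a point fixed in the world has none). Each returns a list of dicts, best first, with "score" (0 to 1); they miss things now and then, are a little off and sometimes report something else, mostly with a low value. They report only what shows in the picture. A call takes as long as a camera call.
- robot.recognise(name, camera): "centre" ([x, y, z] in m, in world coordinates, good to about 4 mm: the middle of the surface that is visible of it).
- robot.spot_point(name, camera): "centre" ([x, y, z] in m, in world coordinates, good to about 4 mm: a listed point, or the origin of a listed thing).
The state is a dict: "time": time; "joint_positions": joint angles; "qvel": joint speeds; "joint_torque": joint torques, N m; "tool_pos": TCP position; "ee_rot": TCP orientation; "wrist_force": force on the tool from outside, world axes, zero at the start; "wrist_torque": the same for the moment, N m; "width": finger opening in m; "finger_force": force on a finger pad.
Only numpy, scipy, OpenCV 4.12 (cv2) and the standard library are available. Lean on these libraries where they do the work, as an engineer would, in place of code of your own. Each camera call takes 0.05 s, during which the arm holds its last target. There are 200 camera calls.

### The job

Get the slab board ready for rolling: pull the small wooden rolling pin straight forward out of its two sprung steel clips, then set it down, without dropping it, crosswise in the rest notches of the board's two dark strips, centred between them, and let go. Leave the vase, the cup and the bowl undisturbed.

Things in the scene. Friction and masses are not known exactly. Their poses are not given: they have to be found in the camera images.
- rolling_pin: wooden rolling pin, 196 mm long, 0.2 kg: a roller 36 mm in diameter and 120 mm long with a handle 22 mm in diameter and 38 mm long at each end. Origin at its centre, own y axis along the pin; the same either way round, and its turn about y has no meaning. At the start it lies level in the two clips, its centre within 5 mm of clip_axis.
- clip_holder: fixed plywood holder: base 100 (x) x 230 (y) mm, 12 mm thick; uprights 24 mm wide, 122 mm high at y = +77 and -77 mm, 18 to 40 mm behind the pin's axis, each with a steel clip round one handle of the pin; a back rail only 47 mm high, so the roller between the uprights is free all round. Origin: underside, below the clips' axis; y along the pin, z up; its front is -x.
- clip_axis (a point): midway between the two C-shaped clips (16 mm wide) on their axis, 100 mm above the bench; axes as the holder's. The clips open to -x (roughly towards the robot). A level pull along -x spreads their sprung jaws: they resist for about 15 mm with 8 to 20 N in all, then let go; 30 mm out the pin is clear. Upwards, downwards and sideways it is held.
- slab_board: fixed plywood board, 190 (x) x 160 (y) mm, 12 mm thick, with two dark strips along x on it, 20 mm wide, 16 mm high (tops 28 mm above the bench), centred at y = +45 and -45 mm. At x = 0 each strip has a notch across it, 24 mm wide along x, 6 mm deep, in which the pin's roller sinks about 5 mm and cannot roll away. Origin: centre of the underside, z up.
- rest_axis (a point): centre of the pin's place on the slab board, 41 mm above the bench, above the board's centre and midway between the strips: a pin resting in both notches, centred, has its centre here and lies along this point's y axis. Axes as the board's.
- bisque_vase: fragile bare clay vase, 68 mm in diameter, 72 mm high, standing behind the work; origin at the centre of its foot. A bystander.
- test_cup: green clay cup with a handle, 86x70x70 mm, standing on the left; origin at the centre of its foot. A bystander.
- bisque_bowl: bare clay bowl, 72 mm in diameter, 40 mm high, standing on the right; origin at the centre of its foot. A bystander.

How it is judged:
On the way, in this order (a step that is already met when the one before it is completed fails the run):
1. the pin is snapped forward out of both clips, more than 30 mm in front of their axis and still above the holder's base (x of rolling_pin in the frame of clip_axis below -0.03 m and height (world z) of rolling_pin above 0.05 m), for 0.05 s.
2. the pin is set down in the rest notches while still held in the gripper (x of rolling_pin in the frame of rest_axis between -0.01 and 0.01 m and y of rolling_pin in the frame of rest_axis between -0.015 and 0.015 m and z of rolling_pin in the frame of rest_axis between -0.01 and 0.01 m and contact force between the fingers and rolling_pin above 0.5 N and linear speed of rolling_pin below 0.08 m/s), for 0.05 s.
At the end, for the whole second after the job is handed in: the pin lies at rest and released in both notches of the slab board: its centre within 6 mm of the rest axis along the strips, within 12 mm of centred across them and within 4 mm of its resting height, and its axis within 0.08 rad of square to the strips; vase, cup and bowl stand where they stood (x of rolling_pin in the frame of rest_axis between -0.006 and 0.006 m and y of rolling_pin in the frame of rest_axis between -0.012 and 0.012 m and z of rolling_pin in the frame of rest_axis between -0.004 and 0.004 m and angle between the y axis of rolling_pin and the y axis of rest_axis, either way round below 0.08 rad and linear speed of rolling_pin below 0.02 m/s and angular speed of rolling_pin below 0.1 rad/s and contact force between the fingers and rolling_pin below 0.1 N); the robot touches nothing.
It fails at once if the vase is knocked over or moved by more than 20 mm (distance of bisque_vase from where it was at the start of the episode above 0.02 m or angle between bisque_vase's own z axis and vertical above 0.3 rad).
It fails at once if the cup is knocked over or moved by more than 20 mm (distance of test_cup from where it was at the start of the episode above 0.02 m or angle between test_cup's own z axis and vertical above 0.3 rad).
It fails at once if the bowl is knocked over or moved by more than 20 mm (distance of bisque_bowl from where it was at the start of the episode above 0.02 m or angle between bisque_bowl's own z axis and vertical above 0.3 rad).
It also fails if it takes over 42 s, if anything falls off the work surface, if the arm or the gripper's body presses on something with over 40 N, if the wrist force passes 120 N, or if a joint passes its speed limit or range.

## Working session

There is one attempt and no reset: what is moved stays moved. The work goes in short steps, Python scripts to look and compute and a tool call to move; the robot and the scene stay as the last step left them, time stands still between calls to the robot, and variables do not carry over. Pictures are saved under pics/ and viewed, at most 10 in all, crops included, and the job is handed in when it is done.

Besides the shell and the picture viewer there is one more tool, called after "Emit:" as a command line: name --argument value ..., lists and objects as JSON in quotes. play_rows: Moves the arm, as the interface text tells. Its arguments: {"type":"object","properties":{"translation":{"type":"array","items":{"type":"array","items":{"type":"number","minimum":-1,"maximum":1}}},"twist":{"type":"array","items":{"type":"array","items":{"type":"number","minimum":-1,"maximum":1}}},"gripper":{"type":"array","items":{"type":"number"}}},"required":["translation","twist","gripper"]}

```bash
mkdir -p pics; ls; python3 - <<'E'
from bench import robot
import cv2,numpy as np
for c in ("scene","top"):
    cv2.imwrite(f"pics/{c}0.png",robot.snapshot(c)[:,:,::-1])
    for n in ("rolling_pin","clip_holder","slab_board","bisque_vase","test_cup","bisque_bowl"):
        print(c,n,[(np.round(d["centre"],4).tolist(),round(d["score"],2)) for d in robot.spot_point(n,c)[:2]])
    for n in ("clip_axis","rest_axis"):
        print(c,n,[(np.round(d["centre"],4).tolist(),round(d["score"],2)) for d in robot.spot_point(n,c)[:2]])
    print(robot.camera_model(c))
o=robot.get_obs();print({k:np.round(o[k],3).tolist() for k in o})
E
```

```text
pics
scene rolling_pin [([0.472, 0.2271, 0.0967], 0.59)]
scene clip_holder [([0.4801, 0.2299, 0.006], 0.7)]
scene slab_board [([0.4692, -0.2053, -0.0021], 0.93)]
scene bisque_vase [([0.6483, 0.0513, 0.0022], 0.96)]
scene test_cup [([0.4949, 0.4779, -0.0003], 0.9), ([0.472, -0.4894, -0.0006], 0.65)]
scene bisque_bowl [([0.4713, -0.487, -0.0008], 0.57)]
scene clip_axis [([0.4779, 0.2294, 0.0992], 0.74)]
scene rest_axis [([0.4648, -0.2036, 0.0365], 0.62)]
{'camera_matrix': array([[392.3956584 ,   0.        , 317.40185866],
       [  0.        , 392.3956584 , 197.32769014],
       [  0.        ,   0.        ,   1.        ]]), 'k1': -0.06180673836247842, 'rvec': array([ 2.22877252, -0.660486  ,  0.29325114]), 'tvec': array([-0.46694863,  0.27928066,  1.09591337])}
top rolling_pin [([0.4763, 0.2267, 0.1018], 0.6)]
top clip_holder [([0.4811, 0.2275, 0.0034], 0.78)]
top slab_board [([0.4684, -0.2021, 0.0028], 0.9)]
top bisque_vase [([0.6531, 0.0533, 0.0008], 0.86), ([0.4659, -0.206, 0.0349], 0.24)]
top test_cup [([0.4928, 0.4722, 0.0007], 0.79)]
top bisque_bowl [([0.471, -0.488, 0.0054], 0.91)]
top clip_axis [([0.4739, 0.2278, 0.1018], 0.58)]
top rest_axis [([0.4636, -0.2066, 0.0387], 0.84)]
{'camera_matrix': array([[508.18326069,   0.        , 326.26433673],
       [  0.        , 508.18326069, 200.16688526],
       [  0.        ,   0.        ,   1.        ]]), 'k1': -0.13123424833486927, 'rvec': array([ 2.18438137, -2.19043913,  0.09826887]), 'tvec': array([-0.02318109,  0.57202406,  1.70730807])}
{'time': 0.9, 'joint_positions': [1.187, 0.087, 1.371, -0.0, 1.684, -0.103], 'qvel': [0.001, 0.0, 0.0, -0.001, 0.0, 0.0], 'joint_torque': [-0.001, -34.004, -30.26, 0.072, 0.024, 0.0], 'tool_pos': [0.152, 0.528, 0.405], 'ee_rot': [3.141, 0.0, 2.861], 'wrist_force': [0.052, -0.136, -0.464], 'wrist_torque': [-0.03, 0.007, 0.001], 'finger_force': 0.0, 'width': 0.094}
```

```bash
python3 - <<'E'
import cv2,numpy as np
a=cv2.imread("pics/top0.png");b=cv2.imread("pics/scene0.png")
cv2.imwrite("pics/both0.png",cv2.resize(np.vstack([a,b]),(480,600),interpolation=cv2.INTER_AREA))
E
```

```text
(no output)
```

View pics/top0.png

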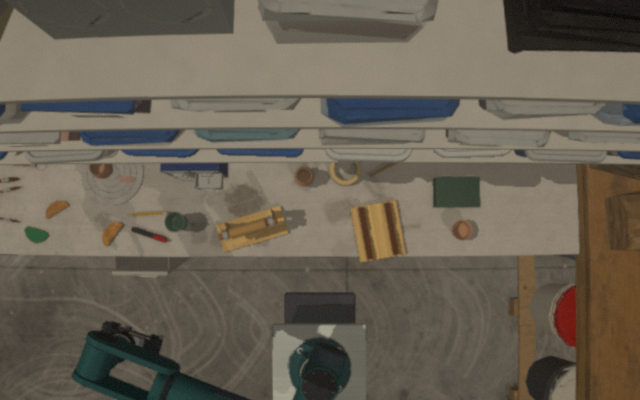

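View pics/scene0.png

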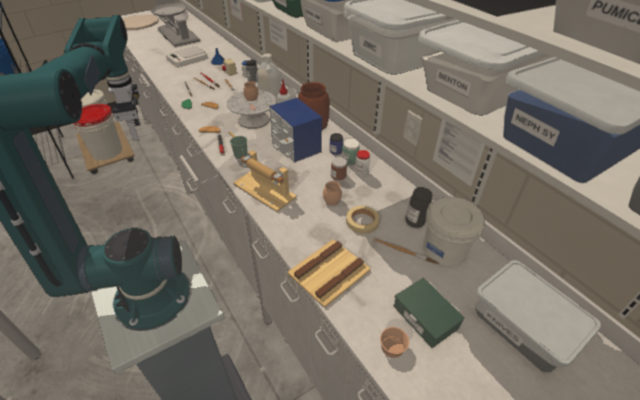

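The top view shows the holder at about (253,228), yawed, and the board at (380,230). The cup is at (176,221), the vase at (303,176) and the bowl at (461,229). I need the yaws, so I'll enlarge these areas.

```bash
python3 - <<'E'
import cv2,numpy as np
a=cv2.imread("pics/top0.png")
f=lambda x0,y0:cv2.resize(a[y0:y0+75,x0:x0+100],None,fx=8,fy=8,interpolation=cv2.INTER_CUBIC)
cv2.imwrite("pics/h.png",f(203,190));cv2.imwrite("pics/b.png",f(330,192))
E
```

```text
(no output)
```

View pics/h.png

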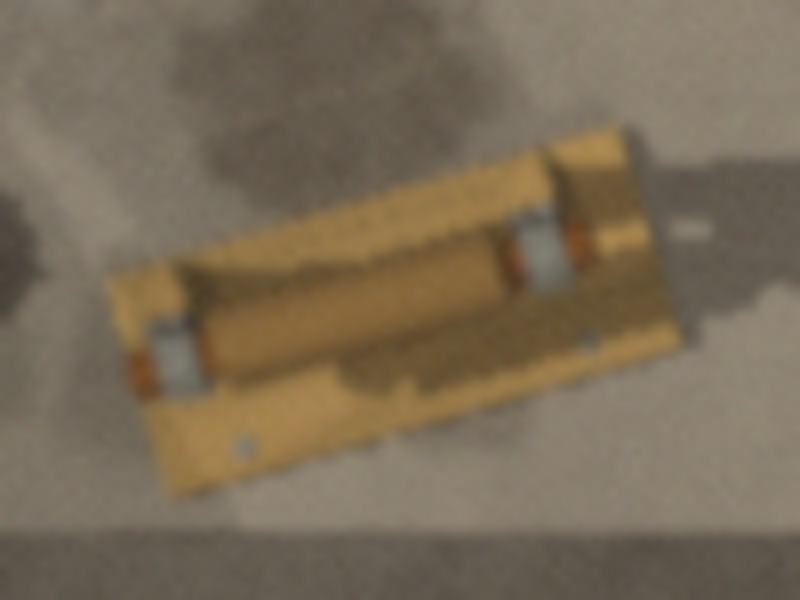

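View pics/b.png

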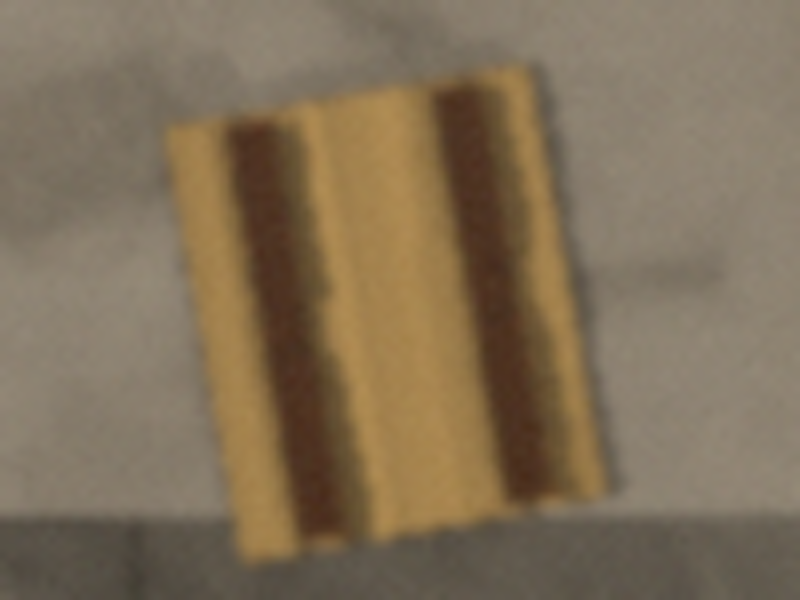

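The holder's base corners in the crop are (110,282), (625,127), (680,345) and (175,497), with clips near (178,357) and (545,250). The board's corners are (168,128), (530,65), (607,495) and (240,560).

```bash
cat > h.py <<'E'
from bench import robot
import cv2,numpy as np
from scipy.spatial.transform import Rotation as R
def cam(c):
    m=robot.camera_model(c);return m["camera_matrix"],np.array([m["k1"],0,0,0,0]),m["rvec"],m["tvec"]
def proj(P,c):
    K,D,r,t=cam(c);return cv2.projectPoints(np.float64(P).reshape(-1,3),r,t,K,D)[0].reshape(-1,2)
def back(px,z,c):
    K,D,r,t=cam(c);Rm=cv2.Rodrigues(np.float64(r))[0]
    n=cv2.undistortPointsIter(np.float64(px).reshape(-1,1,2),K,D,None,None,(3,100,1e-10)).reshape(-1,2)
    d=np.c_[n,np.ones(len(n))]@Rm; o=-Rm.T@np.ravel(t)
    return o+d*((z-o[2])/d[:,2])[:,None]
E
python3 - <<'E'
from h import *
f=lambda p,o:np.array(o)+(np.float64(p)+.5)/8-.5
def yaw(d): return np.arctan2(d[1],d[0])
h=back(f([(110,282),(625,127),(680,345),(175,497)],(203,190)),.012,"top")
b=back(f([(168,128),(530,65),(607,495),(240,560)],(330,192)),.012,"top")
for n,q in(("h",h),("b",b)):
    print(n,q[:,:2].round(4).tolist(),q.mean(0).round(4), "yaws x:",[round(yaw(v),3) for v in(q[0]-q[3],q[1]-q[2])],"y:",[round(yaw(v)-np.pi/2,3) for v in(q[0]-q[1],q[3]-q[2])],"len",[round(np.linalg.norm(v),4) for v in(q[0]-q[3],q[1]-q[2],q[0]-q[1],q[3]-q[2])])
c=back(f([(178,357),(545,250)],(203,190)),.112,"top");print("clips",c.round(4),c.mean(0).round(4),yaw(c[0]-c[1])-np.pi/2)
c=back(f([(130,378),(592,243)],(203,190)),.1,"top");print("pin ends",c.round(4),c.mean(0).round(4),yaw(c[0]-c[1])-np.pi/2,np.linalg.norm(c[0]-c[1]))
s=back(f([(260,125),(322,540),(465,88),(534,500)],(330,192)),.028,"top");print("strips",s.mean(0).round(4),yaw(s[0]-s[1]),yaw(s[2]-s[3]))
# refinement: fit pose of board and holder base to edges via corners
from scipy.optimize import least_squares
def fit(q,lx,ly,ox=0):
    L=np.array([(lx/2,ly/2),(lx/2,-ly/2),(-lx/2,-ly/2),(-lx/2,ly/2)])
    return least_squares(lambda p:((L@np.array([[np.cos(p[2]),np.sin(p[2])],[-np.sin(p[2]),np.cos(p[2])]])+p[:2])-q[:,:2]).ravel(),[.47,0,0])
for q,a in((h,(.1,.23)),(b,(.19,.16))):
    r=fit(q,*a);print(r.x.round(4),(r.fun*1e3).round(1))
E
```

```text
h [[0.489, 0.352], [0.555, 0.1311], [0.4619, 0.1074], [0.3972, 0.3231]] [0.4758 0.2284 0.012 ] yaws x: [np.float64(0.305), np.float64(0.249)] y: [np.float64(0.291), np.float64(0.291)] len [np.float64(0.0962), np.float64(0.0961), np.float64(0.2305), np.float64(0.2252)]
b [[0.5472, -0.108], [0.5739, -0.2641], [0.3895, -0.295], [0.3629, -0.1375]] [ 0.4684 -0.2011  0.012 ] yaws x: [np.float64(0.159), np.float64(0.166)] y: [np.float64(0.169), np.float64(0.167)] len [np.float64(0.1866), np.float64(0.187), np.float64(0.1583), np.float64(0.1597)]
clips [[0.4558 0.3035 0.112 ]
 [0.4987 0.1554 0.112 ]] [0.4773 0.2295 0.112 ] 0.28219354694022747
pin ends [[0.4474 0.3253 0.1   ]
 [0.502  0.1375 0.1   ]] [0.4747 0.2314 0.1   ] 0.28281517979562043 0.19560047051945595
strips [ 0.4675 -0.203   0.028 ] 0.1409139449299956 0.15574704116451904
[0.4758 0.2284 0.2887] [ 2.   0.9  1.4  1.3 -1.3 -3.5 -2.1  1.3]
[ 0.4684 -0.2011  0.1649] [ 1.8  1.4  1.3 -0.4 -1.7 -0.7 -1.4 -0.3]
```

Emit:
play_rows --translation '[[0, 0, 0], [0, 0, 0], [0, 0, 0], [0, 0, 0], [0, 0, 0], [0, 0, 0], [0, 0, 0], [0, 0, 0]]' --twist '[[0, 0, 1], [0, 0, 1], [0, 0, 1], [0, 0, 1], [0, 0, 1], [0, 0, 1], [0, 0, 1], [0, 0, 1]]' --gripper '[1, 1, 1, 1, 1, 1, 1, 1]'

```text
time: 1.7
tool_pos: [0.1524, 0.5285, 0.4047]
ee_rot: [3.141, -0.0, 2.057]
wrist_force: [-0.2, -0.8, 0.0]
width: 0.094
finger_force: 0.0
```

Emit:
play_rows --translation '[[0, 0, 0], [0, 0, 0], [0, 0, 0]]' --twist '[[0, 0, 1], [0, 0, 1], [0, 0, 0.05]]' --gripper '[1, 1, 1]'

```text
time: 2.0
tool_pos: [0.1524, 0.5285, 0.4047]
ee_rot: [3.141, -0.0, 1.856]
wrist_force: [0.0, -0.0, -0.6]
width: 0.0939
finger_force: 0.0
```

```bash
cat >> h.py <<'E'
def delta(P,yaw):
    o=robot.get_obs();T=R.from_euler("xyz",o["ee_rot"]);G=R.from_euler("xyz",[np.pi,0,yaw])
    print("t",round(o["time"],2),"pos",np.round(o["tool_pos"],4),"rpy",np.round(o["ee_rot"],4),"F",np.round(o["wrist_force"],1),"w",round(o["width"],4),"ff",round(o["finger_force"],1))
    print("shift units",np.round(T.inv().apply(np.array(P)-o["tool_pos"])/.04,2),"twist units",np.round((T.inv()*G).as_rotvec()/.1,2))
E
python3 -c "
from h import *
delta([.476,.229,.40],.285+np.pi/2)"
```

```text
t 2.0 pos [0.1524 0.5285 0.4047] rpy [ 3.1415e+00 -1.0000e-04  1.8557e+00] F [ 0.  -0.  -0.6] w 0.0939 ff 0.0
shift units [-9.46  5.66  0.12] twist units [ 0. -0. -0.]
```

Emit:
play_rows --translation '[[-0.8, 0.48, 0], [-0.8, 0.48, 0], [-0.8, 0.48, 0], [-0.8, 0.48, 0], [-0.8, 0.48, 0], [-0.8, 0.48, 0], [-0.8, 0.48, 0], [-0.8, 0.48, 0]]' --twist '[[0, 0, 0], [0, 0, 0], [0, 0, 0], [0, 0, 0], [0, 0, 0], [0, 0, 0], [0, 0, 0], [0, 0, 0]]' --gripper '[1, 1, 1, 1, 1, 1, 1, 1]'

```text
time: 2.8
tool_pos: [0.3727, 0.3248, 0.4049]
ee_rot: [3.141, -0.0, 1.858]
wrist_force: [0.6, 0.2, 0.0]
width: 0.0942
finger_force: 0.0
```

Emit:
play_rows --translation '[[-0.8, 0.48, 0], [-0.8, 0.48, 0], [-0.8, 0.48, 0], [-0.66, 0.38, 0.12], [0, 0, 0]]' --twist '[[0, 0, 0], [0, 0, 0], [0, 0, 0], [0, 0, 0], [0, 0, 0]]' --gripper '[1, 1, 1, 1, 1]'

```text
time: 3.3
tool_pos: [0.4781, 0.2266, 0.3988]
ee_rot: [-3.14, 0.001, 1.853]
wrist_force: [-0.1, -0.1, 0.4]
width: 0.094
finger_force: 0.0
```

```bash
python3 -c "
from h import *
delta([.476,.229,.281],.285+np.pi/2)
cv2.imwrite('pics/s1.png',cv2.resize(robot.snapshot('scene')[100:250,160:360,::-1],None,fx=4,fy=4,interpolation=cv2.INTER_CUBIC))
print(proj([[.476,.229,.1]],'scene'))"
```

```text
t 3.3 pos [0.4781 0.2266 0.3988] rpy [-3.1404e+00  1.2000e-03  1.8529e+00] F [-0.1 -0.1  0.4] w 0.094 ff 0.0
shift units [ 0.08 -0.03  2.95] twist units [-0.01  0.01 -0.03]
[[262.06165862 169.23785296]]
```

View pics/s1.png

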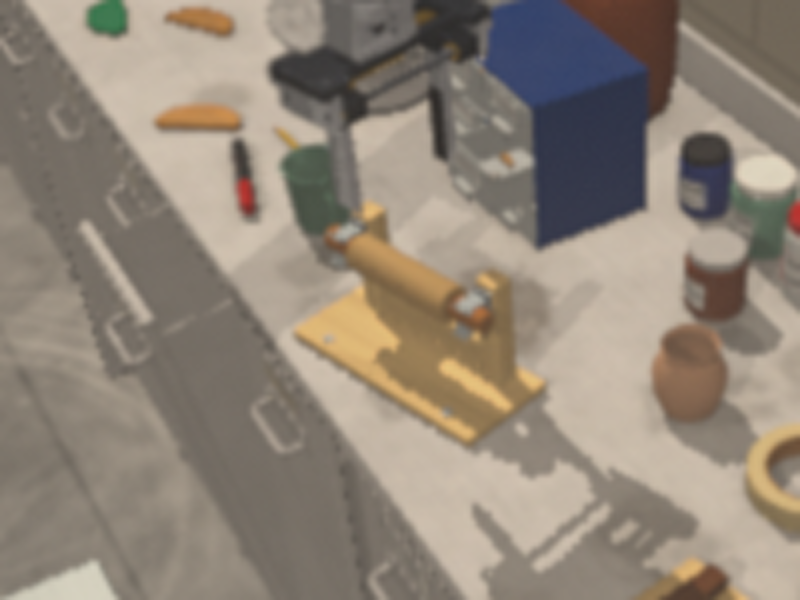

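The projected pin centre lands at crop (408,277), right on the middle of the roller in the picture. Now I'll descend.

Emit:
play_rows --translation '[[0.08, -0.03, 0.4], [0, 0, 0.5], [0, 0, 0.5], [0, 0, 0.5], [0, 0, 0.4], [0, 0, 0.35], [0, 0, 0.3], [0, 0, 0]]' --twist '[[0, 0, 0], [0, 0, 0], [0, 0, 0], [0, 0, 0], [0, 0, 0], [0, 0, 0], [0, 0, 0], [0, 0, 0]]' --gripper '[1, 1, 1, 1, 1, 1, 1, 1]'

```text
time: 4.15
tool_pos: [0.4732, 0.232, 0.2801]
ee_rot: [-3.138, -0.0, 1.857]
wrist_force: [0.2, -0.4, 0.4]
width: 0.0938
finger_force: 0.0
```

```bash
python3 -c "
from h import *
delta([.476,.229,.281],.285+np.pi/2)"
```

```text
t 4.15 pos [0.4732 0.232  0.2801] rpy [-3.1382 -0.      1.857 ] F [ 0.2 -0.4  0.4] w 0.0938 ff 0.0
shift units [-0.09  0.05 -0.02] twist units [-0.03 -0.    0.01]
```

Emit:
play_rows --translation '[[-0.08, 0.05, -0.03], [0, 0, 0], [0, 0, 0]]' --twist '[[0, 0, 0], [0, 0, 0], [0, 0, 0]]' --gripper '[0.5, 0.2, 0.0]'

```text
time: 4.45
tool_pos: [0.4773, 0.2292, 0.2843]
ee_rot: [3.139, -0.0, 1.855]
wrist_force: [-0.5, 0.1, -0.7]
width: 0.0734
finger_force: 0.0
```

Emit:
play_rows --translation '[[0, 0, 0], [0, 0, 0], [0, 0, 0], [0, 0, 0], [0, 0, 0], [0, 0, 0]]' --twist '[[0, 0, 0], [0, 0, 0], [0, 0, 0], [0, 0, 0], [0, 0, 0], [0, 0, 0]]' --gripper '[-0.2, -0.4, -1, -1, -1, -1]'

```text
time: 5.05
tool_pos: [0.4767, 0.2292, 0.2831]
ee_rot: [-3.141, -0.0, 1.856]
wrist_force: [-1.6, -0.7, 1.2]
width: 0.0346
finger_force: 30.0
```

```bash
python3 -c "
from h import *
delta([.476,.229,.281],.285+np.pi/2)"
```

```text
t 5.05 pos [0.4767 0.2292 0.2831] rpy [-3.1409e+00 -1.0000e-04  1.8559e+00] F [-1.6 -0.7  1.2] w 0.0346 ff 30.0
shift units [ 0.   -0.02  0.05] twist units [-0.01 -0.    0.  ]
```

Emit:
play_rows --translation '[[0, -0.2, 0], [0, -0.2, 0], [0, -0.2, 0], [0, -0.2, 0], [0, -0.2, 0], [0, -0.2, 0], [0, -0.2, 0], [0, 0, 0]]' --twist '[[0, 0, 0], [0, 0, 0], [0, 0, 0], [0, 0, 0], [0, 0, 0], [0, 0, 0], [0, 0, 0], [0, 0, 0]]' --gripper '[-1, -1, -1, -1, -1, -1, -1, -1]'

```text
time: 5.85
tool_pos: [0.4221, 0.2132, 0.283]
ee_rot: [-3.141, -0.0, 1.856]
wrist_force: [1.0, -0.5, -2.4]
width: 0.035
finger_force: 30.0
```

```bash
python3 -c "
from h import *
delta([.42,.212,.283],.285+np.pi/2)
for c in ('top','scene'):
  s=robot.snapshot(c)
  print([(np.round(d['centre'],4),d['score']) for d in robot.spot_point('rolling_pin',c)])
cv2.imwrite('pics/s2.png',cv2.resize(s[100:250,160:360,::-1],None,fx=4,fy=4,interpolation=cv2.INTER_CUBIC))"
```

```text
t 5.85 pos [0.4221 0.2132 0.283 ] rpy [-3.1411e+00 -1.0000e-04  1.8560e+00] F [ 1.  -0.5 -2.4] w 0.035 ff 30.0
shift units [-0.01 -0.06  0.  ] twist units [-0.01 -0.    0.  ]
[(array([0.4237, 0.2111, 0.0997]), 0.59)]
[(array([0.4218, 0.2171, 0.0993]), 0.66)]
```

View pics/s2.png

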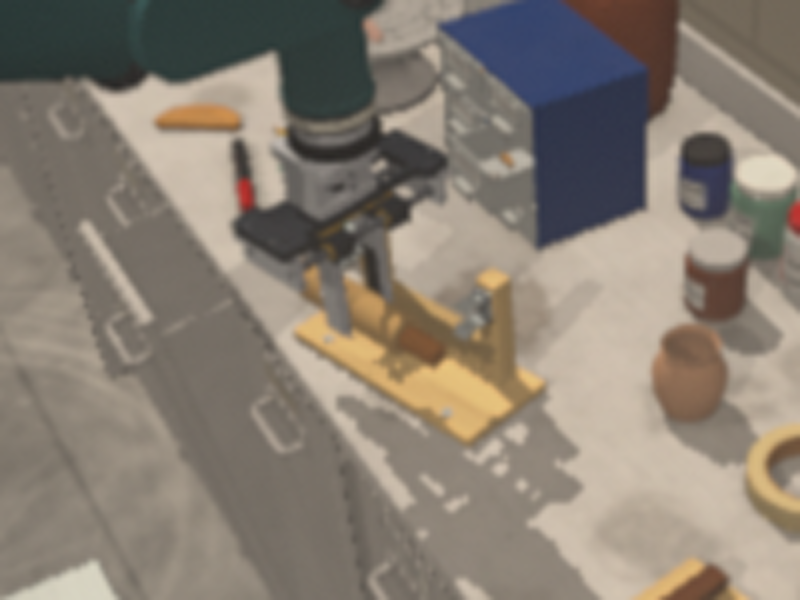

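Pin is out and held level, clear of both clips. I'll lift it, then transit.

Emit:
play_rows --translation '[[0, 0, -0.4], [0, 0, -0.7], [0, 0, -0.7], [0, 0, -0.4], [0, 0, 0]]' --twist '[[0, 0, 0.3], [0, 0, 0.3], [0, 0, 0.3], [0, 0, 0.3], [0, 0, 0]]' --gripper '[-1, -1, -1, -1, -1]'

```text
time: 6.55
tool_pos: [0.424, 0.2137, 0.3743]
ee_rot: [3.135, -0.001, 1.736]
wrist_force: [1.0, 0.1, -1.7]
width: 0.0354
finger_force: 30.0
```

```bash
python3 -c "
from h import *
delta([.4675,-.203,.36],.163+np.pi/2)"
```

```text
t 6.55 pos [0.424  0.2137 0.3743] rpy [ 3.1350e+00 -1.3000e-03  1.7358e+00] F [ 1.   0.1 -1.7] w 0.0354 ff 30.0
shift units [-10.46  -0.64   0.34] twist units [ 0.07 -0.01  0.02]
```

Emit:
play_rows --translation '[[-0.3, -0.04, 0], [-0.6, -0.04, 0], [-0.75, -0.04, 0], [-0.75, -0.04, 0], [-0.75, -0.04, 0], [-0.75, -0.04, 0], [-0.75, -0.04, 0], [-0.75, -0.04, 0]]' --twist '[[0, 0, 0], [0, 0, 0], [0, 0, 0], [0, 0, 0], [0, 0, 0], [0, 0, 0], [0, 0, 0], [0, 0, 0]]' --gripper '[-1, -1, -1, -1, -1, -1, -1, -1]'

```text
time: 7.35
tool_pos: [0.4453, -0.0036, 0.3689]
ee_rot: [-3.138, -0.001, 1.736]
wrist_force: [0.4, -0.5, -2.1]
width: 0.0351
finger_force: 30.0
```

Emit:
play_rows --translation '[[-0.75, -0.04, 0], [-0.75, -0.04, 0], [-0.75, -0.04, 0], [-0.75, -0.04, 0], [-0.75, -0.04, 0], [-0.6, -0.04, 0.1], [-0.5, -0.04, 0.1], [-0.2, -0.04, 0.1]]' --twist '[[0, 0, 0], [0, 0, 0], [0, 0, 0], [0, 0, 0], [0, 0, 0], [0, 0, 0], [0, 0, 0], [0, 0, 0]]' --gripper '[-1, -1, -1, -1, -1, -1, -1, -1]'

```text
time: 8.15
tool_pos: [0.4658, -0.2051, 0.3566]
ee_rot: [-3.138, -0.002, 1.734]
wrist_force: [0.1, 0.5, -2.7]
width: 0.0349
finger_force: 30.0
```

Emit:
play_rows --translation '[[0, 0, 0], [0, 0, 0], [0, 0, 0], [0, 0, 0]]' --twist '[[0, 0, 0], [0, 0, 0], [0, 0, 0], [0, 0, 0]]' --gripper '[-1, -1, -1, -1]'

```text
time: 8.55
tool_pos: [0.4666, -0.2022, 0.3594]
ee_rot: [3.141, 0.0, 1.737]
wrist_force: [-0.1, 0.2, -1.6]
width: 0.0351
finger_force: 30.0
```

```bash
python3 -c "
from h import *
delta([.4675,-.203,.36],.163+np.pi/2)
o=robot.get_obs();T=R.from_euler('xyz',o['ee_rot']);g=o['tool_pos']+T.apply([0,0,.18]);a=T.apply([1,0,0])
for c in ('top','scene'):
  s=robot.snapshot(c)
  print(c,g.round(4),[(np.round(d['centre'],4),d['score']) for d in robot.spot_point('rolling_pin',c)],[(np.round(d['centre'],4),d['score']) for d in robot.spot_point('rest_axis',c)])
P=proj([g,g+.098*a,g-.098*a],'scene');print('crop px',(P-[260,200])*4+1.5)
cv2.imwrite('pics/s3.png',cv2.resize(s[200:350,260:460,::-1],None,fx=4,fy=4,interpolation=cv2.INTER_CUBIC))"
```

```text
t 8.55 pos [ 0.4666 -0.2022  0.3594] rpy [3.1410e+00 1.0000e-04 1.7372e+00] F [-0.1  0.2 -1.6] w 0.0351 ff 30.0
shift units [-0.02  0.02 -0.02] twist units [0.01 0.   0.03]
top [ 0.4667 -0.2022  0.1794] [(array([0.4761, 0.2267, 0.1006]), 0.67), (array([ 0.4664, -0.206 ,  0.1754]), 0.66)] [(array([ 0.4671, -0.2082,  0.0392]), 0.67)]
scene [ 0.4667 -0.2022  0.1794] [(array([ 0.4685, -0.2016,  0.1756]), 0.97)] [(array([ 0.4668, -0.2028,  0.0395]), 0.77)]
crop px [[283.3405185  126.02082654]
 [185.54664894  49.80562865]
 [391.52907987 210.25166778]]
```

View pics/s3.png

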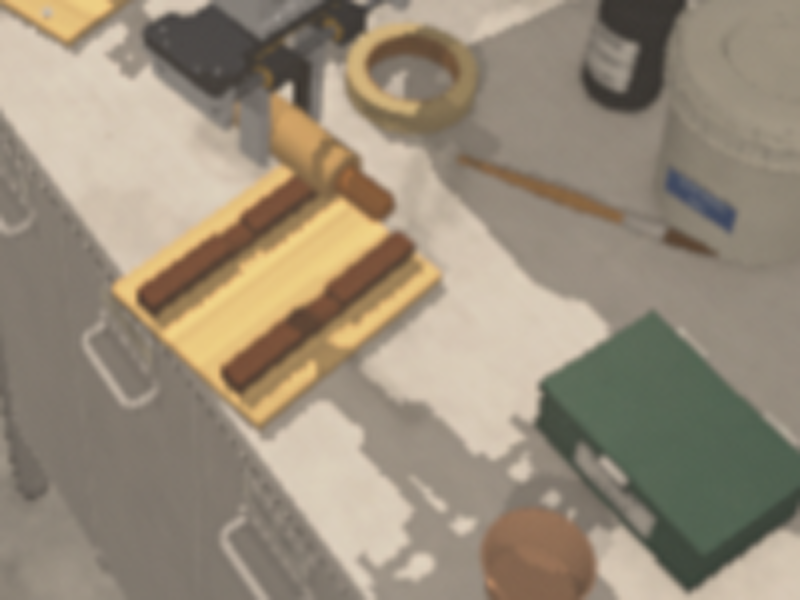

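The scene crop shows the pin held above the board, right end near (387,203). The notches are near (310,315) and (235,237). I'll check these numerically.

```bash
python3 -c "
from h import *
n=back((np.array([(308,317),(234,238)])-1.5)/4+[260,200],.022,'scene');print('notches',n.round(4),n.mean(0).round(4),np.arctan2(*(n[1]-n[0])[[1,0]])-np.pi/2,np.linalg.norm(n[1]-n[0]))
a=np.array([-np.sin(.163),np.cos(.163),0]);
m=np.array([.4675,-.203,.028]);x=np.array([a[1],-a[0],0])
f=lambda P,c='scene':((proj(P,c)-[260,200])*4+1.5).round(0).tolist()
print('pred notches',f([m+.045*a,m-.045*a]),'strip ends near',f([m+.045*a-.095*x,m-.045*a-.095*x]),'far',f([m+.045*a+.095*x,m-.045*a+.095*x]))
b=m-[0,0,.016];print('board corners',f([b-.095*x+.08*a,b-.095*x-.08*a,b+.095*x-.08*a]))
g=np.array([.4667,-.2022,.1765])
print('shoulder,end',f([g-.06*a,g-.098*a]))
K,D,r,t=cam('scene');print(-cv2.Rodrigues(r)[0].T@t)
# top-cam crop of the pin
s=robot.snapshot('top');cv2.imwrite('pics/t3.png',cv2.resize(s[192:267,330:430,::-1],None,fx=8,fy=8,interpolation=cv2.INTER_CUBIC))
print('top ends',(proj([g+.098*a,g-.098*a],'top')-[330,192])*8+3.5)
"
```

```text
notches [[ 0.4624 -0.246   0.022 ]
 [ 0.4573 -0.1572  0.022 ]] [ 0.4598 -0.2016  0.022 ] 0.05686223856672501 0.08894196058117657
pred notches [[238.0, 232.0], [324.0, 305.0]] strip ends near [[140.0, 303.0], [225.0, 382.0]] far [[329.0, 168.0], [415.0, 235.0]]
board corners [[110.0, 287.0], [260.0, 428.0], [448.0, 276.0]]
shoulder,end [[348.0, 180.0], [391.0, 213.0]]
[ 0.0508087  -0.7784257   0.94262226]
top ends [[188.50308126 350.25331049]
 [684.66264037 265.67804419]]
```

View pics/t3.png

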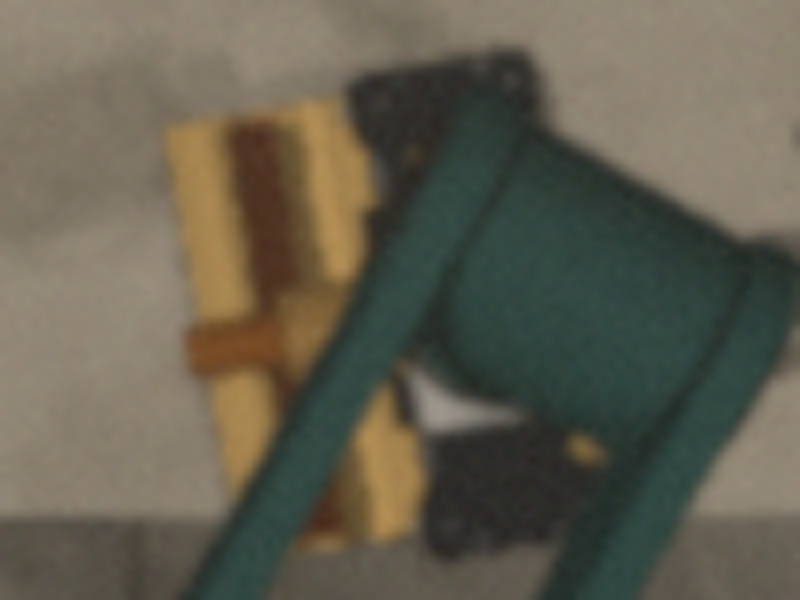

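```bash
python3 - <<'E'
from h import *
from scipy.optimize import least_squares
def hull(p,c,sc=16):
    a=np.array([-np.sin(p[2]),np.cos(p[2]),0]);x=np.array([a[1],-a[0],0]);m=np.array([p[0],p[1],0])
    P=[m+i*.095*x+j*.08*a+[0,0,z] for i in(-1,1) for j in(-1,1) for z in(0,.012)]
    return cv2.convexHull(np.float32(proj(P,c)))
def feat(h):
    M=cv2.moments(h);A=M["m00"];return np.array([M["m10"]/A,M["m01"]/A,M["mu20"]/A,M["mu11"]/A,M["mu02"]/A]),A
res={}
for c,(x0,y0,x1,y1) in {"top":(345,195,415,264),"scene":(283,235,376,310)}.items():
    im=cv2.imread(f"pics/{c}0.png");hsv=cv2.cvtColor(im,cv2.COLOR_BGR2HSV)
    big=cv2.resize(hsv[y0:y1,x0:x1],None,fx=8,fy=8,interpolation=cv2.INTER_CUBIC)
    m=(big[...,1]>90).astype(np.uint8)*255
    cs,_=cv2.findContours(m,cv2.RETR_EXTERNAL,cv2.CHAIN_APPROX_NONE);k=max(cs,key=cv2.contourArea)
    k=cv2.convexHull(k).astype(np.float32); k=(k+.5)/8-.5+np.float32([x0,y0])
    f,A=feat(k)
    def rs(p):
        g,_=feat(hull(p,c));d=g-f
        th=lambda q:.5*np.arctan2(2*q[3],q[2]-q[4])
        return [d[0],d[1],20*np.sin(th(g)-th(f))]
    r=least_squares(rs,[.468,-.203,.16],diff_step=1e-3);print(c,r.x.round(4),r.cost,A,feat(hull(r.x,c))[1],k.reshape(-1,2).min(0),k.reshape(-1,2).max(0))
E
```

```text
top [ 0.4679 -0.201   0.1556] 5.898696532246954e-11 2662.9296875 2602.3358430399094 [349.9375 199.5625] [405.5625 262.1875]
scene [ 0.469  -0.1984  0.2381] 6.069923569853292e-11 2944.90625 3016.2370514534414 [287.5625 239.3125] [369.4375 306.3125]
```

Emit:
play_rows --translation '[[0, 0, 0.3], [0, 0, 0.5], [0, 0, 0.6], [0, 0, 0.6], [0, 0, 0.5], [0, 0, 0.4], [0, 0, 0.25], [0, 0, 0]]' --twist '[[0, 0, 0], [0, 0, 0], [0, 0, 0], [0, 0, 0], [0, 0, 0], [0, 0, 0], [0, 0, 0], [0, 0, 0]]' --gripper '[-1, -1, -1, -1, -1, -1, -1, -1]'

```text
time: 9.7
tool_pos: [0.4658, -0.2027, 0.2308]
ee_rot: [-3.138, -0.003, 1.736]
wrist_force: [0.0, 0.6, -1.8]
width: 0.0352
finger_force: 30.0
```

Emit:
play_rows --translation '[[0, 0, 0], [0, 0, 0]]' --twist '[[0, 0, 0], [0, 0, 0]]' --gripper '[-1, -1]'

```text
time: 9.9
tool_pos: [0.4669, -0.2033, 0.2342]
ee_rot: [3.14, 0.001, 1.736]
wrist_force: [0.3, 0.1, -3.0]
width: 0.035
finger_force: 30.0
```

```bash
python3 -c "
from h import *
delta([.4675,-.202,.224],.163+np.pi/2)
o=robot.get_obs();T=R.from_euler('xyz',o['ee_rot']);g=o['tool_pos']+T.apply([0,0,.177]);a=T.apply([1,0,0])
s=robot.snapshot('scene')
print(g.round(4),[(np.round(d['centre'],4),d['score']) for d in robot.spot_point('rolling_pin','scene')])
P=proj([g-.06*a,g-.098*a],'scene');print('crop px',(P-[280,210])*8+3.5)
cv2.imwrite('pics/s4.png',cv2.resize(s[235:310,280:380,::-1],None,fx=8,fy=8,interpolation=cv2.INTER_CUBIC));print((P-[280,235])*8+3.5)"
```

```text
t 9.9 pos [ 0.4669 -0.2033  0.2342] rpy [3.1398e+00 1.4000e-03 1.7358e+00] F [ 0.3  0.1 -3. ] w 0.035 ff 30.0
shift units [0.03 0.02 0.25] twist units [0.02 0.01 0.02]
[ 0.4673 -0.2035  0.0572] [(array([ 0.4656, -0.2056,  0.0488]), 0.75)]
crop px [[522.46688078 507.61179151]
 [601.86381468 574.02606867]]
[[522.46688078 307.61179151]
 [601.86381468 374.02606867]]
```

View pics/s4.png

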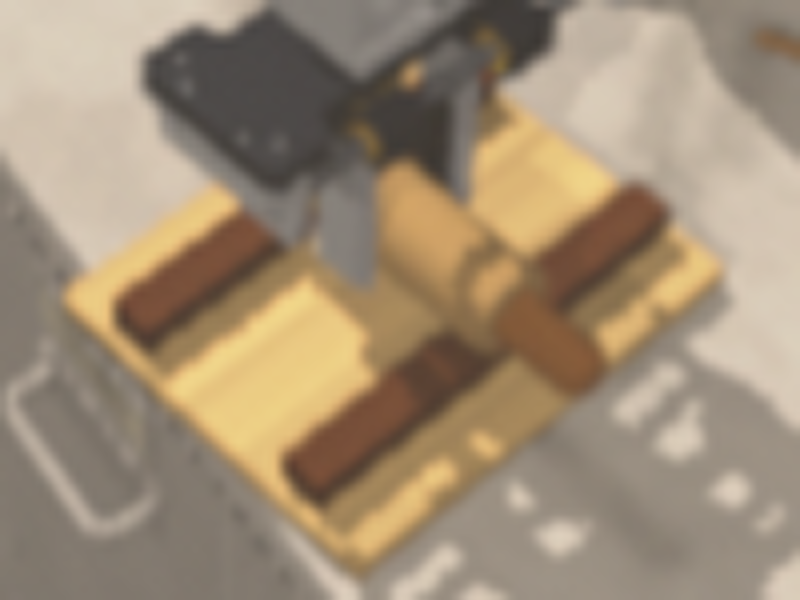

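The pin is about 10 mm above the notches. The right strip's notch seems to begin near (405,380), so I'll check the notch position with brightness profiles along the strips in the unoccluded first pictures.

```bash
python3 - <<'E'
from h import *
yaw=.16;a=np.array([-np.sin(yaw),np.cos(yaw),0]);x=np.array([a[1],-a[0],0]);m=np.array([.4675,-.202,.028])
u=np.arange(-.104,.1041,.004)
print("u",(u*1e3).astype(int).tolist())
for c in("scene","top"):
    im=cv2.imread(f"pics/{c}0.png").astype(np.float32).sum(2)/3
    for s in(.045,-.045):
        v=0
        for d in (-.005,0,.005):
            P=np.float32(proj(m+u[:,None]*x+(s+d)*a,c))
            v=v+cv2.remap(im,P[:,:1],P[:,1:],cv2.INTER_CUBIC)[:,0]/3
        print(c,s,v.astype(int).tolist())
E
```

```text
u [-104, -99, -95, -91, -87, -83, -79, -75, -71, -67, -63, -59, -55, -51, -47, -43, -39, -35, -31, -27, -23, -19, -15, -11, -7, -3, 0, 4, 8, 12, 16, 20, 24, 28, 32, 36, 40, 44, 48, 52, 56, 60, 64, 68, 72, 76, 80, 84, 88, 92, 96, 100, 104]
scene 0.045 [117, 147, 110, 69, 73, 77, 77, 77, 77, 77, 78, 77, 77, 78, 78, 77, 78, 78, 78, 78, 79, 79, 79, 81, 82, 81, 83, 83, 74, 73, 78, 78, 78, 78, 78, 78, 79, 78, 78, 79, 79, 78, 78, 79, 79, 78, 77, 82, 114, 151, 160, 160, 161]
scene -0.045 [121, 149, 129, 73, 70, 77, 76, 76, 77, 78, 77, 77, 77, 78, 78, 78, 78, 78, 78, 78, 78, 78, 78, 77, 77, 79, 81, 81, 74, 70, 76, 78, 78, 78, 78, 78, 77, 77, 78, 78, 77, 77, 78, 78, 78, 78, 77, 77, 99, 135, 148, 148, 150]
top 0.045 [83, 83, 87, 92, 75, 55, 52, 53, 52, 53, 52, 52, 54, 54, 53, 53, 53, 54, 53, 55, 53, 55, 55, 53, 51, 53, 55, 54, 53, 54, 54, 54, 54, 54, 53, 55, 55, 56, 54, 55, 54, 56, 56, 56, 56, 55, 54, 55, 71, 97, 112, 116, 118]
top -0.045 [86, 86, 92, 97, 79, 57, 53, 52, 52, 53, 53, 53, 52, 54, 54, 53, 53, 54, 53, 54, 54, 53, 54, 54, 52, 54, 54, 55, 53, 51, 54, 54, 55, 55, 55, 55, 53, 56, 54, 55, 54, 55, 56, 56, 56, 56, 56, 56, 65, 88, 100, 107, 108]
```

Profiles put the notch centre at x ≈ 0.469, so I'll nudge about 1.5 mm forward and lower gently.

Emit:
play_rows --translation '[[0, 0.04, 0.05], [0, 0, 0.07], [0, 0, 0.06], [0, 0, 0.03], [0, 0, 0], [0, 0, 0]]' --twist '[[0, 0, 0], [0, 0, 0], [0, 0, 0], [0, 0, 0], [0, 0, 0], [0, 0, 0]]' --gripper '[-1, -1, -1, -1, -1, -1]'

```text
time: 10.6
tool_pos: [0.4683, -0.2028, 0.2249]
ee_rot: [3.141, 0.0, 1.736]
wrist_force: [0.5, 0.7, -0.3]
width: 0.0348
finger_force: 30.0
```

```bash
python3 -c "
from h import *
delta([.4685,-.202,.224],.16+np.pi/2)
s=robot.snapshot('scene')
print([(np.round(d['centre'],4),d['score']) for d in robot.spot_point('rolling_pin','scene')])"
```

```text
t 10.6 pos [ 0.4683 -0.2028  0.2249] rpy [3.1409e+00 1.0000e-04 1.7358e+00] F [ 0.5  0.7 -0.3] w 0.0348 ff 30.0
shift units [0.02 0.01 0.02] twist units [0.01 0.   0.05]
[(array([ 0.4654, -0.1994,  0.0428]), 0.76)]
```

Emit:
play_rows --translation '[[0, 0, 0.03], [0, 0, 0], [0, 0, 0]]' --twist '[[0, 0, 0], [0, 0, 0], [0, 0, 0]]' --gripper '[-1, -1, -1]'

```text
time: 11.0
tool_pos: [0.4685, -0.2028, 0.2244]
ee_rot: [3.14, 0.001, 1.736]
wrist_force: [0.0, 1.6, 3.9]
width: 0.0352
finger_force: 30.0
```

Emit:
play_rows --translation '[[0, 0, 0.03], [0, 0, 0], [0, 0, 0]]' --twist '[[0, 0, 0], [0, 0, 0], [0, 0, 0]]' --gripper '[-1, -1, -1]'

```text
time: 11.3
tool_pos: [0.4686, -0.2029, 0.2241]
ee_rot: [3.139, 0.001, 1.736]
wrist_force: [-1.7, 2.8, 8.4]
width: 0.0351
finger_force: 30.0
```

Contact came at the seated height (TCP 0.224) with about 10 N. Releasing.

Emit:
play_rows --translation '[[0, 0, 0], [0, 0, 0], [0, 0, 0], [0, 0, 0], [0, 0, 0], [0, 0, 0]]' --twist '[[0, 0, 0], [0, 0, 0], [0, 0, 0], [0, 0, 0], [0, 0, 0], [0, 0, 0]]' --gripper '[-0.2, -0.15, -0.1, 0.1, 0.3, 0.5]'

```text
time: 11.9
tool_pos: [0.468, -0.2028, 0.222]
ee_rot: [-3.141, -0.0, 1.736]
wrist_force: [0.1, -0.0, -0.2]
width: 0.0631
finger_force: 0.0
```

Emit:
play_rows --translation '[[0, 0, -0.2], [0, 0, -0.4], [0, 0, -0.6], [0, 0, -0.8], [0, 0, -0.8], [0, 0, -0.8], [0, 0, -0.4], [0, 0, 0]]' --twist '[[0, 0, 0], [0, 0, 0], [0, 0, 0], [0, 0, 0], [0, 0, 0], [0, 0, 0], [0, 0, 0], [0, 0, 0]]' --gripper '[0.7, 0.7, 0.7, 0.7, 0.7, 0.7, 0.7, 0.7]'

```text
time: 12.7
tool_pos: [0.4684, -0.203, 0.3864]
ee_rot: [3.136, 0.005, 1.736]
wrist_force: [-0.7, -0.6, -0.6]
width: 0.0803
finger_force: 0.0
```

```bash
python3 -c "
from h import *
delta([.4685,-.202,.384],.16+np.pi/2)
s=robot.snapshot('scene')
print([(np.round(d['centre'],4),d['score']) for d in robot.spot_point('rolling_pin','scene')])
a=np.array([-np.sin(.163),np.cos(.163),0]);g=np.array([.4685,-.2025,.041])
print((proj([g-.098*a,g+.098*a],'scene')-[280,235])*8+3.5)
cv2.imwrite('pics/s5.png',cv2.resize(s[235:310,280:380,::-1],None,fx=8,fy=8,interpolation=cv2.INTER_CUBIC))"
```

```text
t 12.7 pos [ 0.4684 -0.203   0.3864] rpy [3.1356 0.0048 1.7358] F [-0.7 -0.6 -0.6] w 0.0803 ff 0.0
shift units [0.02 0.01 0.06] twist units [0.06 0.05 0.05]
[(array([ 0.4642, -0.2003,  0.037 ]), 0.86)]
[[599.39255179 398.91008077]
 [223.9060185   80.33002929]]
```

View pics/s5.png

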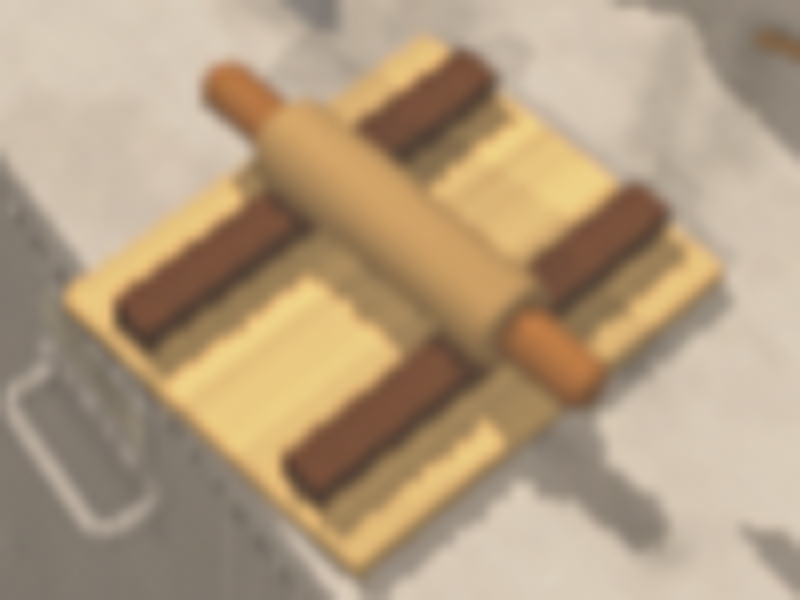

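The pin lies across both notches with its ends at (590,390) and (218,82). That's within a few millimetres of the prediction, and it's square and centred. Handing in.

Emit:
play_rows --translation '[[0, 0, 0], [0, 0, 0], [0, 0, 0]]' --twist '[[0, 0, 0], [0, 0, 0], [0, 0, 0]]' --gripper '[0.7, 0.7, 0.7]'

```text
time: 13.1
tool_pos: [0.468, -0.2028, 0.381]
ee_rot: [-3.14, -0.002, 1.736]
wrist_force: [0.3, 0.0, -0.2]
width: 0.0797
finger_force: 0.0
```

```bash
python3 -c "
from bench import robot
print(robot.close_job())"
```

```text
the job is handed in; nothing more can be done
None
```

I pulled the rolling pin out of its clips, set it in both rest notches, released it and handed the job in at about 13 s; the last picture shows it seated, square and centred, the arm's path kept clear of the vase, cup and bowl, and no verdict came back.

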